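# Put the drain cleaner away behind the child-safety latch

### The arm

A 7-joint arm with a two-finger parallel gripper is mounted at the origin on the work surface. World frame = base frame: x ahead of the robot, y to its left, z up, the work surface at z = 0. Lengths are in m, angles in degrees, forces in N, time in s.
With the tool pointing down it reaches from about 0.425 to 0.875 m from the base axis. Payload 4.7 kg.
Tool frame: the origin (TCP) lies at the very end of the fingers, on their centre line; the grasp point (between the pads) lies env.hold_point_z behind it (env.hold_point_z is the distance from the TCP to the grasp point, in m); z points along the fingers, y is the line along which they close (so a half turn about z gives the same grasp; the last joint's range is limited). The gripper opens to 87 mm and grips with 3 to 60 N. Pads are 19 mm wide; open, the fingers measure 117 mm over their backs; the gripper's body (75 mm by 190 mm) begins 51 mm behind the grasp point.
Start: joints at [71.339, 18.392, -4.016, 83.108, 1.295, 78.541, -3.26], TCP at [0.217, -0.613, 0.223] pointing down, gripper open.
Joint ranges: [-163.93, 163.93], [-17.29, 119.83], [-79.2, 71.16], [3.27, 140.29], [-89.18, 269.18], [5.43, 117.66], [-154.24, 154.24]. Speed limits (degrees/s): [147.25, 147.25, 180, 180, 180, 180, 180].

### API

Orientations are given as [roll, pitch, yaw] about the fixed x, y, z axes, in that order (R = Rz(yaw) Ry(pitch) Rx(roll)).
In Python, from cell import env gives the robot as it stands.
- The arm moves only by the shell command python3 -m jog 'ROWS' [FORCE]. ROWS is JSON, a list of rows, each an object with "dp": the shift along the tool's x, y, z in cm, a list of three; "twist": the turn about the tool's z in degrees; "fingers": the opening, from 0 (shut) to 1 (fully open). A call has 1 to 8 rows; each row is the pose to reach, as a shift and turn from the pose commanded when the call began, along the tool's axes at that moment; what a row does not reach only later rows make up. A row lasts 1/8 s, in which the tool goes at most 62.5 mm and 10.7 degrees, less where a joint would pass 70% of its speed; a pose out of reach is approached as far as the arm can. A call with a gripper value outside its range is refused whole. The fingers move at their own pace and stop on an object; FORCE is the grip in N (left out, the last holds). Time passes only in rows, so rows that repeat a pose let the fingers close. It gives the time, the measured TCP pose, the force, the opening and the grip force at its end, in the units of the state.
- env.get_obs(): the state, without advancing time (a new reading comes with each control period).
- env.read_camera(name): name is "side" or "top" or "wrist"; returns a dict with "pixels" (480x640x3 uint8, blue, green, red), "depth" (480x640 float32, m along the optical axis (not along the pixel's ray), 0 where there is no reading), "fx", "fy", "cx", "cy" (pixels), "k1" (the pictures are not rectified: a ray, as slopes to the right and down, at radius r is drawn at 1 + k1 r^2 times it, then the intrinsics apply), "rvec" (rotation vector, rad) and "tvec" (3), from world to camera coordinates, as OpenCV has them. Camera axes: x right, y down, z forward; pixel columns grow to the right and rows downward; lengths in m; the calibration is good to about 2 mm. A picture is of the moment at which its call begins.
- env.sign_off(): hands the job in; it is judged then, once.
The state is a dict: "time_s": time; "qpos": joint angles; "joint_velocities": joint speeds; "effort": joint torques, N m; "tool_pos": TCP position; "tool_rot": TCP orientation; "force": force on the tool from outside, world axes, zero at the start; "wrist_torque": the same for the moment, N m; "grip_width": finger opening in m; "grasp_force": force on a finger pad.
Only numpy, scipy, OpenCV 4.12 (cv2) and the standard library are available. Lean on these libraries where they do the work, as an engineer would, in place of code of your own. Each camera call takes 0.05 s, during which the arm holds its last target. There are 200 camera calls.

### The job

Put the drain cleaner, the blue bottle with the red cap, away in the low cupboard with the child-safety latch: ease the pull-out door open by its handle until the latch catches, press the latch's sprung hook down through the gap and draw the door on past the catch without forcing it. Stand the bottle in the tray behind the door, set down rather than dropped, then push the door fully shut so that it is latched again, and leave the other things as they stand.

Things in the scene. Friction and masses are not known exactly. Their poses are not given: they have to be found in the camera images.
- cupboard: low cupboard standing on the worktop, fixed: white carcass 320 mm wide, 280 deep, 180 high, 16 mm panels, its open front covered by a beech pull-out door. Origin on the worktop under the middle of the carcass's front edge; x runs into the cupboard away from the door, y along the front, z up. A mug stands on its top
- pullout (a joint): how far the pull-out door with its tray is out, in m: 0 shut, the latch catches at 0.040, 0.18 fully out. It slides straight along the cupboard's -x on runners (about 2 N friction) and stays where it is left. With 0.16 or more out the front of the tray is open from above
- door_top (a point): middle of the top edge of the door's inner face, moves with the door, axes as the cupboard's. Panel 18 mm thick (towards -x), 316 mm wide, top 178 mm above the worktop. Shut, the inner face lies 2 mm before the carcass's front edge; at the catch the gap between door and carcass is 42 mm wide, open from above
- handle (a point): middle of the door's steel bow handle, moves with the door: horizontal round bar 10 mm thick, straight over 112 mm parallel to the door (along y), 150 mm above the worktop, its centre line 42 mm out from the door's outer face (37 mm free behind it). Axes as the cupboard's: x points at the door
- thumb_pad (a point): crown of the green thumb pad on the latch's white hook, the place to press down on: round bar 14 mm across, 26 mm long along y. Moves with the door: 18 mm behind its inner face, 31 mm below its top edge, 90 mm to the +y side of its middle. Reached from above only while the door is ajar
- latch (a joint): tilt of the sprung hook, rad: 0 at rest (up), 0.38 right down (pad 10 mm lower, about 10 N). From 0.16 (pad 4 mm lower, about 6 N) its barb passes under the catch. It springs back: keep it down while the door moves out from 0.040 to 0.065; a finger in the gap can push the door out by its inner face. On closing (under 8 N) it dips under the catch by itself and snaps up
- barb (a point): top of the barb at the end of the hook arm, which reaches from the door's inner face into the cupboard: 59 mm behind the inner face, arm 22 mm wide, in line with the thumb pad. It stops the door behind the catch's lip
- catch: white catch plate of the latch, 38 mm wide, fixed under the carcass's top just behind the front edge, in line with the hook (90 mm to the +y side of the middle); origin on the worktop below it. Its lip hangs to 142 mm above the worktop, so keep the bottle out of that line
- tray (a point): a good free place for the bottle, on the tray's floor (26 mm above the worktop), moving with the door: 77 mm behind the door's inner face, 30 mm to the -y side of its middle. The tray is 264 mm wide and 247 mm long inside, its walls 55 mm high. Axes as the cupboard's
- cleaner: drain cleaner, to be put away: blue plastic bottle with a yellow band and a red screw cap, 125 mm high, about 0.4 kg. Body 60 mm across up to 82 mm, shoulder to 101 mm, cap 38 mm across from 101 to 125 mm. Origin at the centre of its base, z up. It stands upright on the worktop
- oil: oil bottle of green glass with a paper label and a black cap, 170 mm high, 60 mm across, standing on the worktop near the cleaner; not to be disturbed. Origin at the centre of its base
- mug: white mug 80 mm across, 90 mm high, standing on the cupboard's top towards the back; not to be disturbed. Origin at the centre of its base
- tub: white tub of dishwasher tablets with an orange lid, 78 x 113 mm, 92 mm high, standing in the rear of the tray, its near side about 145 mm behind the door's inner face; it rides with the tray and shall stay there. Origin at the centre of its base
Not all that is in view belongs to the job. What is shaped like the cleaner but pink is not meant.

How it is judged (in metres and radians):
On the way, in this order (a step that is already met when the one before it is completed fails the run):
1. the door is drawn out to where the latch holds it (30 to 50 mm), hook up (value of joint pullout between 0.03 and 0.05 m and value of joint latch below 0.06 rad), for 0.2 s.
2. the hook is pressed down with the door ajar (value of joint latch above 0.12 rad and value of joint pullout between 0.02 and 0.07 m), for 0.05 s.
3. the door is out far enough to load the tray (over 120 mm) (value of joint pullout above 0.12 m), for 0.2 s.
4. the cleaner stands in the open tray, let go (value of joint pullout above 0.1 m and z of cleaner in the frame of tray between -0.006 and 0.006 m and angle between cleaner's own z axis and vertical below 0.12 rad and contact force between the fingers and cleaner below 0.1 N and linear speed of cleaner below 0.02 m/s), for 0.2 s.
At the end, for the whole second after the job is handed in: The door is shut to within 8 mm and the hook is up behind its catch; the drain cleaner stands upright (within 0.12 rad) and still on the tray's floor inside the cupboard; the tub still stands within 40 mm of its old place (value of joint pullout below 0.008 m and value of joint latch below 0.06 rad and z of cleaner in the frame of tray between -0.006 and 0.006 m and x of cleaner in the frame of cupboard between 0.02 and 0.22 m and y of cleaner in the frame of cupboard between -0.12 and 0.12 m and angle between each of cleaner, tub's own z axis and vertical below 0.12 rad and linear speed of cleaner below 0.02 m/s and distance of tub from where it was at the start of the episode below 0.04 m); the robot touches nothing.
It fails at once if the latch is forced (over 50 N between hook and catch) (contact force between latch and catch above 50 N).
It fails at once if the cleaner is tipped over (angle between cleaner's own z axis and vertical above 0.6 rad).
It fails at once if the cleaner is dropped (falls free at over 0.6 m/s, some 20 mm) (contact force between the fingers and cleaner below 0.1 N and linear speed of cleaner above 0.6 m/s).
It fails at once if the oil bottle or the mug is moved over 30 mm, or one of these or the tub is tipped (distance of any of oil, mug from where it was at the start of the episode above 0.03 m or angle between any of oil, mug's own z axis and vertical above 0.3 rad or angle between tub's own z axis and vertical above 0.5 rad).
It also fails if it takes over 72 s, if anything falls off the work surface, if the arm or the gripper's body presses on something with over 40 N, if the wrist force passes 120 N, or if a joint passes its speed limit or range.

## Working session

There is one attempt and no reset: what is moved stays moved. The work goes in short steps, Python scripts to look and compute and a shell command to move; the robot and the scene stay as the last step left them, time stands still between calls to the robot, and variables do not carry over. Pictures are saved under pics/ and viewed, at most 10 in all, crops included, and the job is handed in when it is done.

```bash
mkdir -p pics; cat > h.py <<'E'
import numpy as np,cv2
from cell import env
from scipy.spatial.transform import Rotation as Ro
def cam(n):
    c=env.read_camera(n); return c
def pts(c):
    h,w=c['depth'].shape; u,v=np.meshgrid(np.arange(w),np.arange(h))
    K=np.array([[c['fx'],0,c['cx']],[0,c['fy'],c['cy']],[0,0,1]],float)
    p=cv2.undistortPoints(np.stack([u,v],-1).reshape(-1,1,2).astype(np.float64),K,np.array([c['k1'],0,0,0,0],float)).reshape(h,w,2)
    z=c['depth'][...,None]; P=np.concatenate([p*z,z],-1)
    R=cv2.Rodrigues(np.array(c['rvec'],float))[0]
    W=(P-np.array(c['tvec']).reshape(3))@R; W[c['depth']==0]=np.nan
    return W
def save(c,n): cv2.imwrite('pics/'+n,c['pixels'])
E
python3 - <<'E'
from h import *
o=env.get_obs(); print({k:np.round(v,3) for k,v in o.items()},env.hold_point_z)
a=cam('top');b=cam('side')
cv2.imwrite('pics/a.png',a['pixels']);cv2.imwrite('pics/b.png',b['pixels'])
np.savez('s.npz',ta=a['pixels'],tw=pts(a),sa=b['pixels'],sw=pts(b))
for c in(a,b):
  R=cv2.Rodrigues(np.array(c['rvec'],float))[0];print(-R.T@np.array(c['tvec']).reshape(3),R[2],c['fx'],c['k1'])
E
```

```text
{'time_s': np.float64(0.0), 'qpos': array([71.34 , 18.438, -4.016, 83.174,  1.295, 78.541, -3.26 ]), 'joint_velocities': array([-0.019, -0.097,  0.048,  0.03 ,  0.055,  0.032, -0.083]), 'effort': array([ 0.0000e+00, -4.9129e+01, -4.0400e-01, -3.1253e+01, -6.4000e-02,
        4.4000e-02,  0.0000e+00]), 'tool_pos': array([ 0.216, -0.612,  0.221]), 'tool_rot': array([-1.79892e+02,  6.00000e-03,  1.94690e+01]), 'force': array([-0.541,  0.588,  0.497]), 'wrist_torque': array([ 0.002,  0.015, -0.034]), 'grasp_force': np.float64(0.0), 'grip_width': np.float64(0.087)} 0.0187
[0.39681699 0.00489411 1.45707344] [ 0.10739468 -0.00408248 -0.99420808] 567.1929561136354 -0.030662767466283162
[-0.42241456  0.3002056   1.06988262] [ 0.69714221 -0.2148311  -0.68398855] 596.7401484229214 0.02771096896147595
```

View pics/a.png

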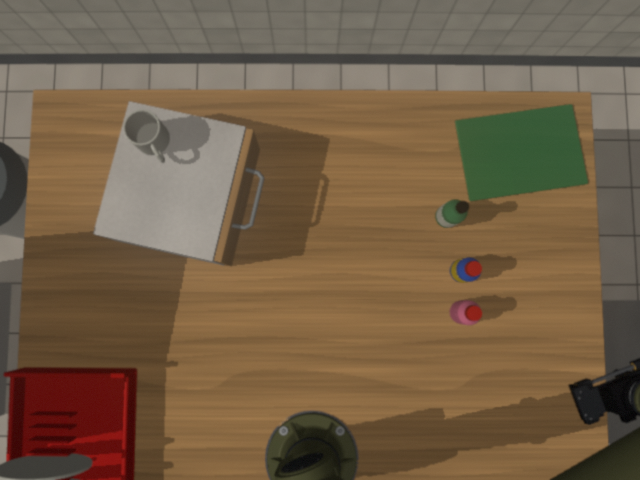

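View pics/b.png

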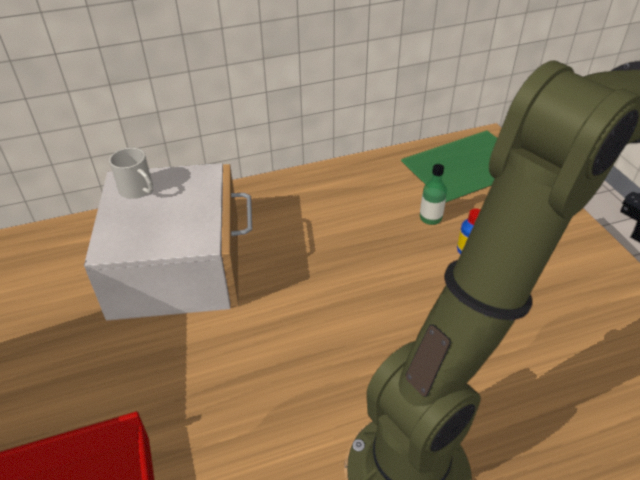

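Top view: the cupboard is at upper left with its door facing right and the handle at (255,198). The cleaner is at (470,268), the oil at (455,212), the pink decoy at (466,312), and the mug at (144,130) on the cupboard.

```bash
python3 - <<'E'
from h import *
d=np.load('s.npz');W=d['tw'];I=d['ta']
hsv=cv2.cvtColor(I,cv2.COLOR_BGR2HSV)
box=np.zeros(W.shape[:2],bool);box[90:275,85:275]=1
z=W[...,2]
m=box&(z>.165)&(z<.19)
P=W[m]; r=cv2.minAreaRect(P[:,:2].astype(np.float32)); print('top+door rect',r,cv2.boxPoints(r),np.median(P[:,2]))
white=m&(hsv[...,1]<50);r=cv2.minAreaRect(W[white][:,:2].astype(np.float32));print('white',r,cv2.boxPoints(r))
wood=m&(hsv[...,1]>=70);r=cv2.minAreaRect(W[wood][:,:2].astype(np.float32));print('wood',r,cv2.boxPoints(r))
hb=box&(z>.12)&(z<.162);hb[:,:236]=0;P=W[hb];print('handle n',len(P),np.median(P,0),cv2.boxPoints(cv2.minAreaRect(P[:,:2].astype(np.float32))) )
mg=box&(z>.2);print('mug',np.nanmin(W[mg],0),np.nanmax(W[mg],0))
def obj(n,u0,u1,v0,v1,zt):
  b=np.zeros_like(box);b[v0:v1,u0:u1]=1
  q=b&(z>zt-.012)&(z<zt+.012);P=W[q];print(n,len(P),np.median(P,0),P.min(0),P.max(0))
obj('cleaner',445,490,250,290,.125);obj('pink',445,490,295,330,.125);obj('oil',430,480,190,230,.17)
obj('oil',430,480,190,230,.09)
obj('clbody',445,490,250,290,.09)
E
```

```text
top+door rect ((0.6638885140419006, 0.31736671924591064), (0.3023449182510376, 0.3216443657875061), 77.40840911865234) [[0.4739787  0.20488939]
 [0.78788716 0.1347709 ]
 [0.85379833 0.42984405]
 [0.5398899  0.49996254]] 0.18056784771747936
white ((0.6658183336257935, 0.3274424970149994), (0.2822466194629669, 0.3206700086593628), 77.5186996459961) [[0.47877288 0.22430617]
 [0.7918644  0.15500265]
 [0.8528638  0.43057883]
 [0.5397723  0.49988234]]
wood ((0.6793676018714905, 0.1950688362121582), (0.37690091133117676, 0.1733209490776062), 18.03963851928711) [[0.47334433 0.21911094]
 [0.5270175  0.05431   ]
 [0.8853909  0.17102674]
 [0.8317177  0.33582768]]
handle n 578 [0.64681099 0.14270164 0.15321272] [[0.5528146  0.12117872]
 [0.7814336  0.10545546]
 [0.7856797  0.16719508]
 [0.5570607  0.18291834]]
mug [0.69500021 0.32926256 0.20004961] [0.79993381 0.40791866 0.27615332]
cleaner 208 [ 0.46736541 -0.37993187  0.1253395 ] [ 0.44896089 -0.39931838  0.11301889] [ 0.4843241  -0.36291127  0.13559798]
pink 204 [ 0.3621987  -0.3777695   0.12479453] [ 0.34570028 -0.39666226  0.11462272] [ 0.37846553 -0.35948687  0.13143481]
oil 127 [ 0.6073136  -0.34543947  0.16997405] [ 0.59382971 -0.35952485  0.15801528] [ 0.62163724 -0.33152349  0.17654477]
oil 84 [ 0.58997562 -0.32909409  0.09541825] [ 0.57776889 -0.36841894  0.07816528] [ 0.63663387 -0.3171685   0.10192698]
clbody 246 [ 0.46202138 -0.3679915   0.08819369] [ 0.43808267 -0.40846917  0.07806086] [ 0.49677025 -0.35062924  0.10158456]
```

```bash
cat >> h.py <<'E'
a=np.radians(77.45);X=np.array([np.cos(a),np.sin(a)]);Y=np.array([-X[1],X[0]]);O=np.array([.6353,.1897])
def w(x,y): return O+x*X+y*Y          # cupboard -> world
def cup(p): d=np.array(p[:2])-O; return d@X,d@Y
def go(xy,z,yaw):
    o=env.get_obs();R=Ro.from_euler('xyz',o['tool_rot'],degrees=True)
    d=R.inv().apply(np.array([*xy,z])-o['tool_pos'])*100
    t=-((yaw-o['tool_rot'][2]+180)%360-180)
    print('t',round(float(o['time_s']),2),'dp',np.round(d,2),'twist',round(t,1),'cup',np.round(cup(o['tool_pos']),4),'q',np.round(o['qpos']))
E
python3 -c "
from h import *
go(w(-.062,0),.25,167.45)"
```

```text
t 0.1 dp [ 62.94 -56.41  -2.75] twist -148.0 cup [-0.874   0.2346] q [71. 18. -4. 83.  1. 79. -3.]
```

```bash
python3 -m jog '[{"dp":[31,-28,-2.8],"twist":-74,"fingers":0.33},{"dp":[31,-28,-2.8],"twist":-74,"fingers":0.33},{"dp":[31,-28,-2.8],"twist":-74,"fingers":0.33},{"dp":[31,-28,-2.8],"twist":-74,"fingers":0.33},{"dp":[31,-28,-2.8],"twist":-74,"fingers":0.33},{"dp":[31,-28,-2.8],"twist":-74,"fingers":0.33},{"dp":[31,-28,-2.8],"twist":-74,"fingers":0.33},{"dp":[31,-28,-2.8],"twist":-74,"fingers":0.33}]'; python3 -c "
from h import *
go(w(-.062,0),.25,167.45)"
```

```text
time_s: 1.1
tool_pos: [0.4175, -0.2416, 0.2508]
tool_rot: [180.0, 0.0, 93.9]
force: [-0.0, -0.6, 0.0]
grip_width: 0.0295
grasp_force: 0.0
t 1.1 dp [35.59 22.93  0.1 ] twist -73.5 cup [-0.4684  0.1189] q [ 54.  -2. -26. 103.  -1.  79.  32.]
```

```bash
python3 -m jog '[{"dp":[35.6,22.9,0],"twist":-73.5,"fingers":0.33},{"dp":[35.6,22.9,0],"twist":-73.5,"fingers":0.33},{"dp":[35.6,22.9,0],"twist":-73.5,"fingers":0.33},{"dp":[35.6,22.9,0],"twist":-73.5,"fingers":0.33},{"dp":[35.6,22.9,0],"twist":-73.5,"fingers":0.33},{"dp":[35.6,22.9,0],"twist":-73.5,"fingers":0.33},{"dp":[35.6,22.9,0],"twist":-73.5,"fingers":0.33},{"dp":[35.6,22.9,0],"twist":-73.5,"fingers":0.33}]'; python3 - <<'E'
from h import *
go(w(-.062,0),.1315,167.45)
c=cam('wrist');save(c,'w1.png');W=pts(c);np.savez('w1.npz',W=W,I=c['pixels'])
z=W[...,2]
xc=(W[...,:2]-O)@X; yc=(W[...,:2]-O)@Y
hd=(z>.135)&(z<.165)&(xc<-.03)&(xc>-.11)&(abs(yc)<.05)
print(hd.sum(),np.nanmedian(xc[hd]),np.percentile(xc[hd],[2,98]),np.median(z[hd]))
for s in(-1,1):
  q=hd&(s*yc>.02);print(s,np.median(xc[q]))
dr=(z>.165)&(z<.19)&(xc<-.002)&(xc>-.04);print('door',dr.sum(),np.percentile(xc[dr],[1,5,95]),np.percentile(yc[dr],[1,99]),np.median(z[dr]))
E
```

```text
time_s: 2.1
tool_pos: [0.6227, 0.1271, 0.2488]
tool_rot: [179.9, -0.2, 167.2]
force: [0.1, -0.1, 0.1]
grip_width: 0.0289
grasp_force: 0.0
t 2.1 dp [ 0.1   0.16 11.73] twist -0.2 cup [-0.0639 -0.0013] q [ 23.  22. -48.  82.  16.  83.  52.]
1588 -0.06066924580544161 [-0.06545847 -0.05582004] 0.1536161218938017
-1 -0.060719224208900885
1 -0.060626473577833614
door 8180 [-0.01917243 -0.01880137 -0.00308997] [-0.03679653  0.15596905] 0.17739944565423
```

View pics/w1.png

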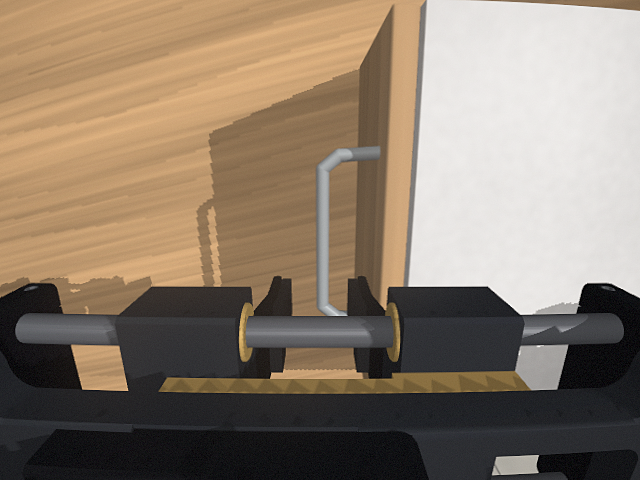

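The wrist view shows the handle bar (column ~323, rows 160-305) between the finger planes, and the door pose agrees to within about 1 mm. Next I go down and grip.

```bash
python3 -m jog '[{"dp":[0,0.3,6],"fingers":0.33},{"dp":[0,0.3,9],"fingers":0.33},{"dp":[0,0.3,11.7],"fingers":0.33},{"dp":[0,0.3,11.7],"fingers":0.33},{"dp":[0,0.3,11.7],"fingers":0.0},{"dp":[0,0.3,11.7],"fingers":0.0},{"dp":[0,0.3,11.7],"fingers":0.0},{"dp":[0,0.3,11.7],"fingers":0.0}]' 20; python3 -m jog '[{"dp":[0,-0.6,0],"fingers":0},{"dp":[0,-1.3,0],"fingers":0},{"dp":[0,-2,0],"fingers":0},{"dp":[0,-2.6,0],"fingers":0},{"dp":[0,-3,0],"fingers":0},{"dp":[0,-3.4,0],"fingers":0},{"dp":[0,-3.4,0],"fingers":0},{"dp":[0,-3.4,0],"fingers":0}]';python3 -c "
from h import *
go(w(-.101,0),.1315,167.45)"
```

```text
t 2.15 dp [ 0.13 -3.43 11.75] twist -0.5 cup [-0.0668 -0.0018] q [ 23.  22. -48.  82.  16.  83.  52.]validation failed for argument at $[0]...
validation failed for argument at $[0]...
```

```bash
python3 -m jog '[{"dp":[0,0.5,6],"twist":0,"fingers":0.33},{"dp":[0,0.5,9],"twist":0,"fingers":0.33},{"dp":[0,0.5,11.7],"twist":0,"fingers":0.33},{"dp":[0,0.5,11.7],"twist":0,"fingers":0.33},{"dp":[0,0.5,11.7],"twist":0,"fingers":0.0},{"dp":[0,0.5,11.7],"twist":0,"fingers":0.0},{"dp":[0,0.5,11.7],"twist":0,"fingers":0.0},{"dp":[0,0.5,11.7],"twist":0,"fingers":0.0}]' 20;python3 -c "
from h import *
go(w(-.101,0),.1315,167.45)"
```

```text
time_s: 3.15
tool_pos: [0.6247, 0.1289, 0.135]
tool_rot: [179.9, 0.1, 167.0]
force: [0.4, -0.3, 5.2]
grip_width: 0.0094
grasp_force: 20.0
t 3.15 dp [ 0.26 -3.94  0.35] twist -0.5 cup [-0.0616 -0.0029] q [ 21.  27. -46.  90.  20.  72.  49.]
```

```bash
python3 -m jog '[{"dp":[0,-0.6,0],"twist":0,"fingers":0},{"dp":[0,-1.3,0],"twist":0,"fingers":0},{"dp":[0,-2,0],"twist":0,"fingers":0},{"dp":[0,-2.6,0],"twist":0,"fingers":0},{"dp":[0,-3.2,0],"twist":0,"fingers":0},{"dp":[0,-3.6,0],"twist":0,"fingers":0},{"dp":[0,-3.8,0],"twist":0,"fingers":0},{"dp":[0,-3.8,0],"twist":0,"fingers":0}]';python3 -c "
from h import *
go(w(-.101,0),.1315,167.45)"
```

```text
time_s: 4.15
tool_pos: [0.6163, 0.0913, 0.135]
tool_rot: [180.0, 0.2, 166.9]
force: [2.1, 0.7, 7.0]
grip_width: 0.0092
grasp_force: 20.0
t 4.15 dp [ 0.28 -0.09  0.35] twist -0.5 cup [-0.1001 -0.0028] q [ 26.  25. -46.  92.  19.  71.  53.]
```

```bash
python3 -m jog '[{"dp":[0,0,0],"twist":0,"fingers":0},{"dp":[0,0,0],"twist":0,"fingers":0.33},{"dp":[0,0,0],"twist":0,"fingers":0.33},{"dp":[0,0,0],"twist":0,"fingers":0.33},{"dp":[0,0,-5],"twist":0,"fingers":0.33},{"dp":[0,0,-10],"twist":0,"fingers":0.33},{"dp":[0,0,-11],"twist":0,"fingers":0},{"dp":[0,0,-11],"twist":0,"fingers":0}]';python3 -c "
from h import *
go(w(-.029,0.09),.23,77.45)"
```

```text
time_s: 5.15
tool_pos: [0.6152, 0.0914, 0.2435]
tool_rot: [-180.0, 0.0, 167.0]
force: [-1.0, 0.6, -0.9]
grip_width: 0.016
grasp_force: 0.0
t 5.15 dp [9.23 7.05 1.34] twist 89.5 cup [-0.1003 -0.0017] q [ 27.  21. -48.  84.  15.  82.  55.]
```

```bash
python3 -m jog '[{"dp":[9.2,7,0],"twist":89.5,"fingers":0},{"dp":[9.2,7,0],"twist":89.5,"fingers":0},{"dp":[9.2,7,0],"twist":89.5,"fingers":0},{"dp":[9.2,7,0],"twist":89.5,"fingers":0},{"dp":[9.2,7,0],"twist":89.5,"fingers":0},{"dp":[9.2,7,0],"twist":89.5,"fingers":0},{"dp":[9.2,7,0],"twist":89.5,"fingers":0},{"dp":[9.2,7,0],"twist":89.5,"fingers":0}]'; python3 -m jog '[{"dp":[0,0,0],"twist":5,"fingers":0},{"dp":[0,0,0],"twist":5,"fingers":0}]'; python3 - <<'E'
from h import *
go(w(-.029,0.09),.19,77.45)
for n in('top','wrist'):
  c=cam(n);W=pts(c);z=W[...,2];hsv=cv2.cvtColor(c['pixels'],cv2.COLOR_BGR2HSV)
  xc=(W[...,:2]-O)@X; yc=(W[...,:2]-O)@Y
  dr=(z>.172)&(z<.185)&(xc<-.025)&(xc>-.08)&(hsv[...,1]>60)&(abs(yc)<.17)
  print(n,dr.sum(),np.percentile(xc[dr],[2,50,98]) if dr.any() else '')
  g=(hsv[...,0]>40)&(hsv[...,0]<85)&(hsv[...,1]>80)&(xc>-.05)&(xc<.03)&(abs(yc-.09)<.04)&(z<.16)&(z>.12)
  print('pad',g.sum(),np.nanmedian(xc[g]),np.nanmedian(yc[g]),np.nanmax(z[g]) if g.any() else '')
save(c,'w2.png')
E
```

```text
time_s: 6.15
tool_pos: [0.5402, 0.1797, 0.241]
tool_rot: [-179.8, 0.1, 80.7]
force: [0.8, 0.2, -0.7]
grip_width: 0.0005
grasp_force: 0.0
time_s: 6.4
tool_pos: [0.5404, 0.1798, 0.2414]
tool_rot: [-179.8, 0.1, 76.1]
force: [0.2, 0.1, 0.4]
grip_width: 0.0005
grasp_force: 0.0
t 6.4 dp [0.14 0.07 5.14] twist -1.4 cup [-0.0303  0.0905] q [ 14.  12. -40.  92.   8.  79. -41.]
top 734 [-0.0590337  -0.05189717 -0.04176328]
pad 0 nan nan 
wrist 8694 [-0.0567006  -0.04628419 -0.03986981]
pad 373 -0.022233627561321273 0.09057574325885458 0.14802064271975052
  return np.nanmean(a, axis, out=out, keepdims=keepdims)
```

View pics/w2.png

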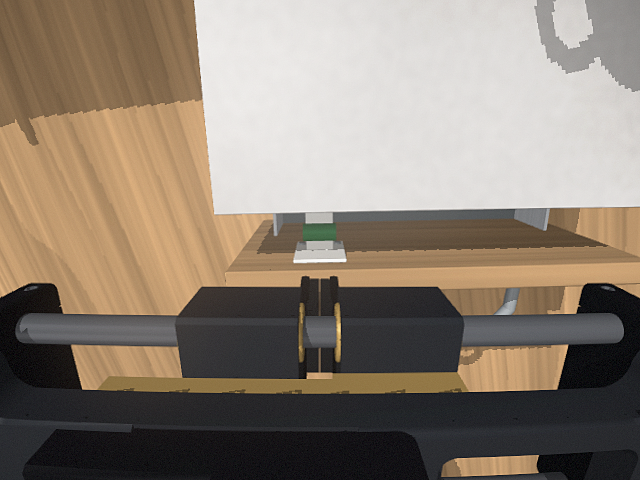

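The wrist view shows the green pad at (319,232), a white hook bracket at (319,252) against the door, and the gap open. I'll check the bracket's height before pressing.

```bash
python3 - <<'E'
from h import *
c=cam('wrist');W=pts(c);xc=(W[...,:2]-O)@X; yc=(W[...,:2]-O)@Y
for v in range(214,270,3): print(v,np.round([xc[v,319],yc[v,319],W[v,319,2]],4))
E
```

```text
214 [-0.008   0.09    0.1378]
217 [-0.0103  0.0901  0.1386]
220 [-0.0128  0.0901  0.1382]
223 [-0.0146  0.0902  0.1408]
226 [-0.0163  0.0902  0.1439]
229 [-0.0183  0.0902  0.1454]
232 [-0.0206  0.0903  0.1458]
235 [-0.023   0.0903  0.1461]
238 [-0.0255  0.0904  0.1456]
241 [-0.03    0.0905  0.1384]
244 [-0.0324  0.0906  0.1388]
247 [-0.0349  0.0906  0.139 ]
250 [-0.0371  0.0907  0.1401]
253 [-0.037   0.0907  0.1482]
256 [-0.037   0.0906  0.1558]
259 [-0.0372  0.0906  0.1622]
262 [-0.0395  0.0907  0.1624]
265 [-0.0405  0.0907  0.1662]
268 [-0.0397  0.0906  0.1745]
```

```bash
python3 -m jog '[{"dp":[0.6,0.07,0],"twist":-1.4,"fingers":0},{"dp":[0.6,0.07,3],"twist":-1.4,"fingers":0},{"dp":[0.6,0.07,6],"twist":-1.4,"fingers":0},{"dp":[0.6,0.07,8.5],"twist":-1.4,"fingers":0},{"dp":[0.6,0.07,9.4],"twist":-1.4,"fingers":0},{"dp":[0.6,0.07,10],"twist":-1.4,"fingers":0},{"dp":[0.6,0.07,10.3],"twist":-1.4,"fingers":0},{"dp":[0.6,0.07,10.3],"twist":-1.4,"fingers":0}]';  python3 -c "
from h import *
go(w(-.0245,0.09),.139,77.45)"
```

```text
time_s: 7.55
tool_pos: [0.5431, 0.187, 0.1423]
tool_rot: [-180.0, -0.0, 77.5]
force: [-5.2, 0.0, 8.0]
grip_width: 0.0004
grasp_force: 3.7
t 7.55 dp [-0.18 -0.06  0.33] twist 0.0 cup [-0.0227  0.0894] q [ 13.  16. -40.  99.  11.  69. -43.]
```

```bash
python3 -m jog '[{"dp":[0,0,0.2],"twist":0,"fingers":0},{"dp":[0,0,0.35],"twist":0,"fingers":0},{"dp":[0,0,0.35],"twist":0,"fingers":0}]';  python3 -m jog '[{"dp":[-0.4,0,0],"twist":0,"fingers":0},{"dp":[-0.8,0,0],"twist":0,"fingers":0}]'; python3 -c "
from h import *
go(w(-.0245,0.09),.139,77.45)"
```

```text
time_s: 7.92
tool_pos: [0.5433, 0.1875, 0.1398]
tool_rot: [180.0, -0.0, 77.5]
force: [-6.8, -0.5, 11.5]
grip_width: 0.0004
grasp_force: 5.4
time_s: 8.18
tool_pos: [0.542, 0.1818, 0.14]
tool_rot: [179.9, -0.3, 77.6]
force: [-4.5, 2.8, 8.6]
grip_width: 0.0006
grasp_force: 4.4
t 8.18 dp [ 0.35 -0.06  0.1 ] twist 0.1 cup [-0.028   0.0894] q [ 13.  16. -40. 100.  11.  68. -42.]
```

```bash
python3 -m jog '[{"dp":[-0.5,0,0],"twist":0,"fingers":0},{"dp":[-1,0,0],"twist":0,"fingers":0},{"dp":[-1.6,0,0],"twist":0,"fingers":0},{"dp":[-2.2,0,0],"twist":0,"fingers":0}]';  python3 -c "
from h import *
go(w(-.16,0.09),.139,77.45)"
```

```text
time_s: 8.68
tool_pos: [0.5371, 0.1602, 0.1399]
tool_rot: [179.9, -0.2, 77.6]
force: [-4.8, 3.3, 9.3]
grip_width: 0.0003
grasp_force: 4.5
t 8.68 dp [-10.99  -0.08   0.05] twist 0.1 cup [-0.0501  0.0894] q [ 15.  14. -39. 101.  10.  68. -39.]
```

```bash
python3 -m jog '[{"dp":[-1,0,0],"twist":0,"fingers":0},{"dp":[-2.2,0,0],"twist":0,"fingers":0},{"dp":[-4,0,0],"twist":0,"fingers":0},{"dp":[-6,0,0],"twist":0,"fingers":0},{"dp":[-8,0,0],"twist":0,"fingers":0},{"dp":[-10,0,0],"twist":0,"fingers":0},{"dp":[-11.3,0,0],"twist":0,"fingers":0},{"dp":[-11.5,0,0],"twist":0,"fingers":0}]';  python3 -c "
from h import *
go(w(-.16,0.09),.139,77.45)"; python3 -m jog '[{"dp":[0,0,0],"twist":0,"fingers":0},{"dp":[0.8,0,0],"twist":0,"fingers":0},{"dp":[0.8,0,-6],"twist":0,"fingers":0},{"dp":[0.8,0,-11],"twist":0,"fingers":0},{"dp":[0.8,0,-14],"twist":0,"fingers":0.7}]';  python3 - <<'E'
from h import *
go([.467,-.38],.25,77.45)
c=cam('top');W=pts(c);z=W[...,2];hsv=cv2.cvtColor(c['pixels'],cv2.COLOR_BGR2HSV)
xc=(W[...,:2]-O)@X; yc=(W[...,:2]-O)@Y
dr=(z>.172)&(z<.185)&(xc<-.1)&(xc>-.26)&(hsv[...,1]>60)&(abs(yc)<.17)
print(dr.sum(),np.percentile(xc[dr],[2,50,98]))
save(c,'t2.png')
E
```

```text
time_s: 9.68
tool_pos: [0.5123, 0.046, 0.1395]
tool_rot: [179.9, -0.1, 77.4]
force: [-4.5, 4.0, 8.6]
grip_width: 0.0003
grasp_force: 4.4
t 9.68 dp [ 0.7  -0.12  0.05] twist -0.0 cup [-0.167   0.0888] q [ 26.   8. -36. 107.   5.  66. -24.]
time_s: 10.3
tool_pos: [0.5152, 0.0531, 0.2812]
tool_rot: [179.6, -0.1, 77.5]
force: [-0.2, -0.0, -0.1]
grip_width: 0.0051
grasp_force: 0.0
t 10.3 dp [-43.33   4.66   3.1 ] twist 0.0 cup [-0.1595  0.0876] q [ 27.   2. -36.  96.   1.  82. -22.]
390 [-0.19180796 -0.18385209 -0.17457189]
```

View pics/t2.png

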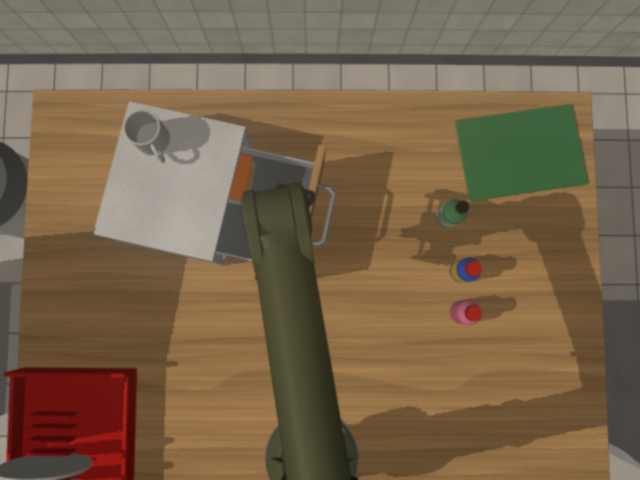

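The door is out by about 0.175 (panel at column ~318) and the tray is open with the orange tub at the rear (242,178). Next is the cleaner.

```bash
python3 -m jog '[{"dp":[-43.4,4.6,3.1],"twist":0,"fingers":0.7},{"dp":[-43.4,4.6,3.1],"twist":0,"fingers":0.7},{"dp":[-43.4,4.6,3.1],"twist":0,"fingers":0.7},{"dp":[-43.4,4.6,3.1],"twist":0,"fingers":0.7},{"dp":[-43.4,4.6,3.1],"twist":0,"fingers":0.7},{"dp":[-43.4,4.6,3.1],"twist":0,"fingers":0.7},{"dp":[-43.4,4.6,3.1],"twist":0,"fingers":0.7},{"dp":[-43.4,4.6,3.1],"twist":0,"fingers":0.7}]';python3 -m jog '[{"dp":[0,0,0],"twist":0,"fingers":0.7},{"dp":[0,0,0],"twist":0,"fingers":0.7}]';  python3 - <<'E'
from h import *
go([.467,-.381],.102,77.45)
c=cam('wrist');W=pts(c);z=W[...,2];I=c['pixels'].astype(int)
near=np.hypot(W[...,0]-.467,W[...,1]+.381)<.05
red=near&(I[...,2]>110)&(I[...,1]<80)&(z>.118)&(z<.132)
P=W[red];print(len(P),P[:,:2].min(0),P[:,:2].max(0),(P[:,:2].min(0)+P[:,:2].max(0))/2,np.median(P[:,2]))
save(c,'w3.png')
E
```

```text
time_s: 11.35
tool_pos: [0.4611, -0.3877, 0.2453]
tool_rot: [-180.0, 0.1, 76.9]
force: [-0.2, 0.7, 0.6]
grip_width: 0.061
grasp_force: 0.0
time_s: 11.6
tool_pos: [0.4653, -0.3795, 0.2467]
tool_rot: [179.9, -0.0, 77.6]
force: [0.5, 0.7, 0.3]
grip_width: 0.0609
grasp_force: 0.0
t 11.6 dp [-0.11  0.18 14.47] twist 0.2 cup [-0.5925  0.0423] q [ 50.  12. -15.  88.   3.  80.  22.]
1276 [ 0.4494586  -0.39959447] [ 0.48470419 -0.36430884] [ 0.46708139 -0.38195165] 0.12429782111473844
```

View pics/w3.png

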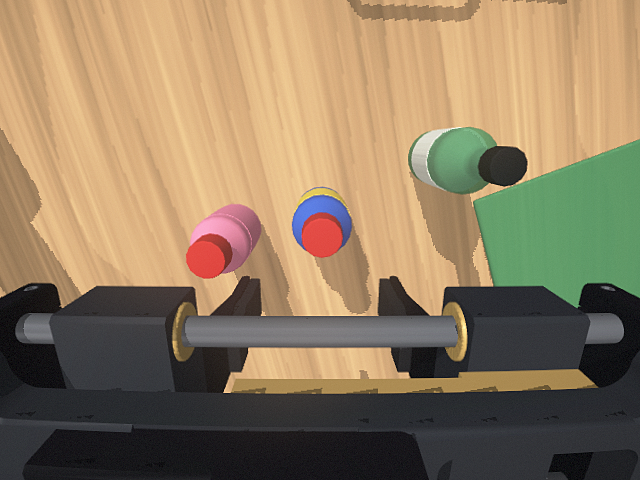

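The cleaner's red cap at (322,235) is centred between the fingers. The pink decoy (210,255) and the oil (500,165) are clear of them. Descending and gripping the cap.

```bash
python3 -m jog '[{"dp":[-0.2,0.2,5],"twist":0,"fingers":0.7},{"dp":[-0.2,0.2,10],"twist":0,"fingers":0.7},{"dp":[-0.2,0.2,13],"twist":0,"fingers":0.7},{"dp":[-0.2,0.2,14.4],"twist":0,"fingers":0.7},{"dp":[-0.2,0.2,14.4],"twist":0,"fingers":0.7},{"dp":[-0.2,0.2,14.4],"twist":0,"fingers":0.3},{"dp":[-0.2,0.2,14.4],"twist":0,"fingers":0.3},{"dp":[-0.2,0.2,14.4],"twist":0,"fingers":0.3}]' 25;python3 -m jog '[{"dp":[0,0,0],"twist":0,"fingers":0.3},{"dp":[0,0,-1],"twist":0,"fingers":0.3},{"dp":[0,0,-3],"twist":0,"fingers":0.3}]';  python3 - <<'E'
from h import *
go(w(-.178+.075,-.03),.25,77.45)
E
```

```text
time_s: 12.65
tool_pos: [0.466, -0.384, 0.103]
tool_rot: [179.9, 0.1, 77.4]
force: [0.8, 0.6, -0.3]
grip_width: 0.0388
grasp_force: 0.8
time_s: 13.02
tool_pos: [0.4644, -0.3828, 0.1315]
tool_rot: [-179.8, -0.1, 77.4]
force: [0.1, 0.1, -2.6]
grip_width: 0.0367
grasp_force: 25.0
t 13.03 dp [ 49.32   7.18 -11.79] twist -0.0 cup [-0.596   0.0424] q [ 50.  17. -15.  96.   5.  68.  21.]
```

```bash
python3 -m jog '[{"dp":[0,0,-4],"twist":0,"fingers":0.3},{"dp":[1,0,-8],"twist":0,"fingers":0.3},{"dp":[4,0.5,-13],"twist":0,"fingers":0.3},{"dp":[8,1,-17],"twist":0,"fingers":0.3},{"dp":[13,2,-20],"twist":0,"fingers":0.3},{"dp":[18,3,-20],"twist":0,"fingers":0.3},{"dp":[22,3.5,-20],"twist":0,"fingers":0.3},{"dp":[25,4,-20],"twist":0,"fingers":0.3}]';  python3 - <<'E'
from h import *
go(w(-.178+.075,-.03),.32,77.45)
E
```

```text
time_s: 14.02
tool_pos: [0.5593, -0.1457, 0.3335]
tool_rot: [179.9, 0.0, 77.6]
force: [-0.1, -0.9, -2.9]
grip_width: 0.0363
grasp_force: 25.0
t 14.03 dp [24.08  3.17  1.35] twist 0.1 cup [-0.3439  0.0013] q [ 34.   9. -25.  83.   4.  89.  -3.]
```

```bash
python3 -m jog '[{"dp":[4,0.5,0],"twist":0,"fingers":0.3},{"dp":[9,1,0],"twist":0,"fingers":0.3},{"dp":[14,2,0],"twist":0,"fingers":0.3},{"dp":[18,2.5,0],"twist":0,"fingers":0.3},{"dp":[21.5,3,0],"twist":0,"fingers":0.3},{"dp":[24,3.2,0],"twist":0,"fingers":0.3},{"dp":[24,3.2,0],"twist":0,"fingers":0.3},{"dp":[24,3.2,0],"twist":0,"fingers":0.3}]';  python3 - <<'E'
from h import *
go(w(-.178+.075,-.03),.13,77.45)
c=cam('wrist');save(c,'w4.png')
c=cam('side');save(c,'s4.png')
c=cam('top');W=pts(c);z=W[...,2]
xc=(W[...,:2]-O)@X; yc=(W[...,:2]-O)@Y
m=(abs(yc-.10)<.04)&(z>.17)&(z<.19)&(xc>-.26)&(xc<-.1);print(m.sum(),np.percentile(xc[m],[2,50,98]) if m.any() else '')
E
```

```text
time_s: 15.02
tool_pos: [0.6424, 0.0777, 0.3326]
tool_rot: [180.0, 0.1, 77.4]
force: [0.1, -1.2, -3.1]
grip_width: 0.0365
grasp_force: 25.0
t 15.03 dp [ 0.51 -0.14 20.26] twist -0.1 cup [-0.1078 -0.0313] q [ 15.  19. -33.  72.  10.  91. -29.]
0
```

View pics/w4.png

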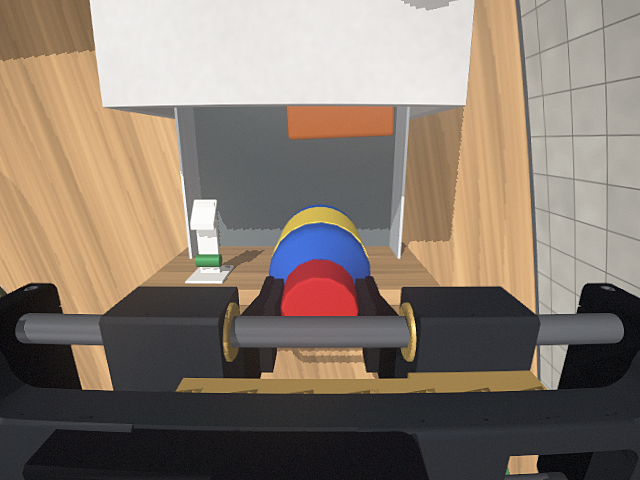

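View pics/s4.png

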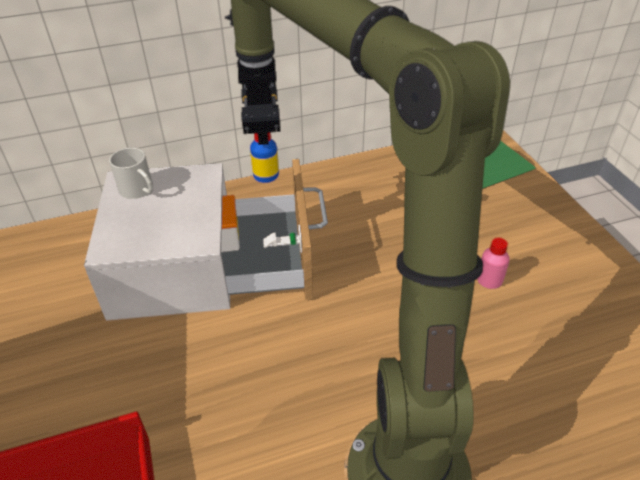

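The bottle hangs over the open tray between the door (300,230) and the orange tub (228,220), with hook and catch off to the side. Lowering it.

```bash
python3 -m jog '[{"dp":[0.3,0,4],"twist":0,"fingers":0.3},{"dp":[0.3,0,9],"twist":0,"fingers":0.3},{"dp":[0.3,0,13],"twist":0,"fingers":0.3},{"dp":[0.3,0,16.5],"twist":0,"fingers":0.3},{"dp":[0.3,0,18.6],"twist":0,"fingers":0.3},{"dp":[0.3,0,19.4],"twist":0,"fingers":0.3},{"dp":[0.3,0,19.8],"twist":0,"fingers":0.3},{"dp":[0.3,0,19.8],"twist":0,"fingers":0.3}]'; python3 -m jog '[{"dp":[0,0,0.2],"twist":0,"fingers":0.3},{"dp":[0,0,0.3],"twist":0,"fingers":0.3},{"dp":[0,0,0.4],"twist":0,"fingers":0.3}]'
```

```text
time_s: 16.18
tool_pos: [0.6438, 0.082, 0.1351]
tool_rot: [179.9, -0.0, 77.4]
force: [0.1, 1.0, -3.4]
grip_width: 0.0367
grasp_force: 25.0
time_s: 16.55
tool_pos: [0.6433, 0.0819, 0.1302]
tool_rot: [180.0, 0.0, 77.4]
force: [-0.4, -0.7, -2.9]
grip_width: 0.0363
grasp_force: 25.0
```

```bash
python3 -m jog '[{"dp":[0,0,0.1],"twist":0,"fingers":0.3},{"dp":[0,0,0.2],"twist":0,"fingers":0.3},{"dp":[0,0,0.2],"twist":0,"fingers":0.3}]'
```

```text
time_s: 16.92
tool_pos: [0.6435, 0.082, 0.1289]
tool_rot: [180.0, -0.0, 77.4]
force: [-0.9, -0.7, 2.4]
grip_width: 0.0365
grasp_force: 25.0
```

```bash
python3 -m jog '[{"dp":[0,0,0],"twist":0,"fingers":0.65},{"dp":[0,0,0],"twist":0,"fingers":0.65},{"dp":[0,0,0],"twist":0,"fingers":0.65},{"dp":[0,0,-2],"twist":0,"fingers":0.65},{"dp":[0,0,-6],"twist":0,"fingers":0.65},{"dp":[0,0,-11],"twist":0,"fingers":0.65},{"dp":[0,0,-13],"twist":0,"fingers":0.65},{"dp":[0,0,-13],"twist":0,"fingers":0.65}]'; python3 - <<'E'
from h import *
go(w(-.30,0),.26,77.45)
E
```

```text
time_s: 17.92
tool_pos: [0.644, 0.0823, 0.2603]
tool_rot: [179.8, -0.1, 77.4]
force: [0.3, 0.3, -1.1]
grip_width: 0.0563
grasp_force: 0.0
t 17.93 dp [-19.7   -3.18  -0.  ] twist -0.0 cup [-0.103  -0.0319] q [ 15.  20. -32.  79.  11.  83. -30.]
```

```bash
python3 -m jog '[{"dp":[-6,-1,0],"twist":0,"fingers":0},{"dp":[-12,-2,0],"twist":0,"fingers":0},{"dp":[-17,-3.2,0],"twist":0,"fingers":0},{"dp":[-19.7,-3.2,0],"twist":0,"fingers":0},{"dp":[-19.7,-3.2,5],"twist":0,"fingers":0},{"dp":[-19.7,-3.2,10],"twist":0,"fingers":0},{"dp":[-19.7,-3.2,14],"twist":0,"fingers":0},{"dp":[-19.7,-3.2,14],"twist":0,"fingers":0}]'; python3 - <<'E'
from h import *
go(w(-.0765,0),.12,77.45)
c=cam('top');save(c,'t5.png');W=pts(c);z=W[...,2]
xc=(W[...,:2]-O)@X; yc=(W[...,:2]-O)@Y;I=c['pixels'].astype(int)
m=(I[...,2]>110)&(I[...,1]<80)&(xc>-.2)&(xc<0)&(abs(yc)<.1)&(z>.12);print('cap',m.sum(),np.median(xc[m]),np.median(yc[m]),np.median(z[m]))
m=(z>.172)&(z<.185)&(xc<-.1)&(xc>-.26)&(abs(yc)<.17);print(np.percentile(xc[m],[2,98]))
E
```

```text
time_s: 18.92
tool_pos: [0.5649, -0.103, 0.1131]
tool_rot: [-179.4, -0.0, 77.4]
force: [-0.5, 0.4, 0.5]
grip_width: 0.0005
grasp_force: 0.0
t 18.93 dp [22.45  0.5  -0.7 ] twist -0.0 cup [-0.301   0.0052] q [ 31.  16. -27. 101.   8.  66. -11.]
cap 317 -0.08999284212705784 -0.03264857206016039 0.1475427138119943
[-0.19172864 -0.17431254]
```

View pics/t5.png

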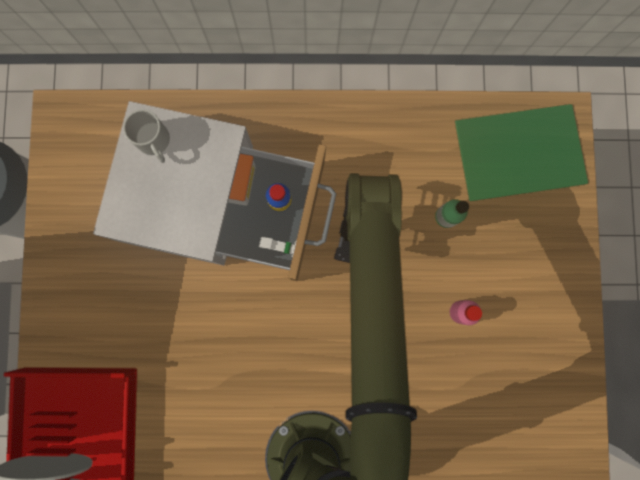

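The cleaner stands upright in the tray at (279,196), clear of the tub and the hook. Now I push the door shut by its handle, gently.

```bash
python3 -m jog '[{"dp":[2,0,0],"twist":0,"fingers":0},{"dp":[4,0,0],"twist":0,"fingers":0},{"dp":[5,0,0],"twist":0,"fingers":0},{"dp":[6,0,0],"twist":0,"fingers":0},{"dp":[7,0,0],"twist":0,"fingers":0},{"dp":[8,0,0],"twist":0,"fingers":0},{"dp":[9,0,0],"twist":0,"fingers":0},{"dp":[10,0,0],"twist":0,"fingers":0}]';python3 -m jog '[{"dp":[1,0,0],"twist":0,"fingers":0},{"dp":[2,0,0],"twist":0,"fingers":0},{"dp":[3,0,0],"twist":0,"fingers":0},{"dp":[4,0,0],"twist":0,"fingers":0},{"dp":[5,0,0],"twist":0,"fingers":0},{"dp":[5.8,0,0],"twist":0,"fingers":0},{"dp":[6.5,0,0],"twist":0,"fingers":0},{"dp":[7,0,0],"twist":0,"fingers":0}]'; python3 - <<'E'
from h import *
go(w(-.0765,0),.12,77.45)
E
```

```text
time_s: 19.98
tool_pos: [0.5911, -0.0053, 0.118]
tool_rot: [180.0, 0.0, 77.4]
force: [1.3, -2.3, 1.3]
grip_width: 0.0003
grasp_force: 1.2
time_s: 20.98
tool_pos: [0.6054, 0.0611, 0.1179]
tool_rot: [-179.9, 0.2, 77.4]
force: [-2.2, -6.7, 3.7]
grip_width: 0.0005
grasp_force: 3.6
t 20.98 dp [ 5.55  0.11 -0.23] twist -0.1 cup [-0.132   0.0012] q [ 17.  20. -31.  96.  12.  67. -29.]
```

```bash
python3 -m jog '[{"dp":[0.8,0,0],"twist":0,"fingers":0},{"dp":[1.6,0,0],"twist":0,"fingers":0},{"dp":[2.4,0,0],"twist":0,"fingers":0},{"dp":[3.2,0,0],"twist":0,"fingers":0},{"dp":[4,0,0],"twist":0,"fingers":0},{"dp":[4.8,0,0],"twist":0,"fingers":0},{"dp":[5.3,0,0],"twist":0,"fingers":0},{"dp":[5.6,0,0],"twist":0,"fingers":0}]'; python3 - <<'E'
from h import *
go(w(-.0765,0),.12,77.45)
E
```

```text
time_s: 21.98
tool_pos: [0.6175, 0.1153, 0.1179]
tool_rot: [-179.9, 0.2, 77.4]
force: [-4.0, -7.6, 4.7]
grip_width: 0.0004
grasp_force: 4.6
t 21.98 dp [-0.    0.12 -0.21] twist -0.1 cup [-0.0765  0.0012] q [ 12.  23. -32.  93.  13.  68. -35.]
```

```bash
python3 -m jog '[{"dp":[0.3,0,0],"twist":0,"fingers":0},{"dp":[0.6,0,0],"twist":0,"fingers":0},{"dp":[0.6,0,0],"twist":0,"fingers":0}]'; python3 - <<'E'
from h import *
go(w(-.0765,0),.12,77.45)
E
```

```text
time_s: 22.35
tool_pos: [0.6175, 0.1152, 0.1179]
tool_rot: [-179.8, 0.7, 77.2]
force: [-8.5, -14.8, 9.6]
grip_width: 0.0002
grasp_force: 8.3
t 22.35 dp [ 0.01  0.12 -0.21] twist -0.3 cup [-0.0766  0.0012] q [ 12.  23. -32.  92.  13.  69. -36.]
```

Hard stop, so the door is shut. Back away and check.

```bash
python3 -m jog '[{"dp":[-2,0,0],"twist":0,"fingers":0},{"dp":[-5,0,0],"twist":0,"fingers":0},{"dp":[-9,0,0],"twist":0,"fingers":0},{"dp":[-13,0,-4],"twist":0,"fingers":0},{"dp":[-18,0,-9],"twist":0,"fingers":0},{"dp":[-22,0,-12],"twist":0,"fingers":0},{"dp":[-22,0,-12],"twist":0,"fingers":0},{"dp":[-22,0,-12],"twist":0,"fingers":0}]'; python3 - <<'E'
from h import *
c=cam('top');save(c,'t6.png');W=pts(c);z=W[...,2];hsv=cv2.cvtColor(c['pixels'],cv2.COLOR_BGR2HSV)
xc=(W[...,:2]-O)@X; yc=(W[...,:2]-O)@Y
m=(z>.165)&(z<.19)&(xc<.0)&(xc>-.2)&(abs(yc)<.155)&(hsv[...,1]>70);print(m.sum(),np.percentile(xc[m],[2,50,98]))
E
```

```text
time_s: 23.35
tool_pos: [0.5717, -0.0904, 0.2377]
tool_rot: [-180.0, -0.1, 77.5]
force: [0.3, 0.5, -0.4]
grip_width: 0.0005
grasp_force: 0.0
1165 [-0.01969271 -0.01154964 -0.00167109]
```

View pics/t6.png

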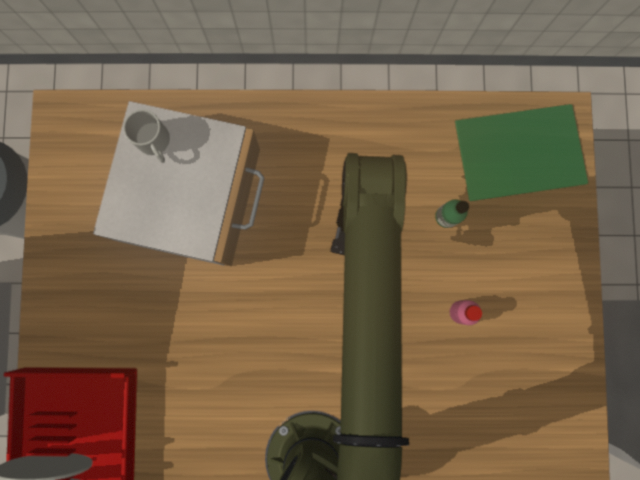

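The door is shut: its outer face sits 19.7 mm before the carcass, as at the start. The mug, oil and decoy stand where they were, and the arm is clear.

```bash
python3 -c "
from cell import env
print(env.sign_off())"
```

```text
the job is handed in; nothing more can be done
None
```

I put the drain cleaner in the tray, pushed the door shut to its stop (outer face back where it started) and handed the job in at about 23 s; the hook and bottle are hidden behind the door, so I couldn't check either after closing, and the hand-in gave no verdict.

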